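Roll a steel post into its V-cradle and butt it against the stop

TASK

Roll the steel post gently along the bench by pushing on its side, up the ramp and into the groove of the aluminium V-cradle; then push on its free end so that it slides along the groove until it butts against the cradle's stop plate. Only push it with the fingers: do not lift or carry the post and do not flick it, and leave the flask, the timer and the marker pen where they are. Let go and move clear at the end.

Things in the scene. Friction and masses are not known exactly. Their poses are not given: they have to be found in the camera images.
- bar: Steel post: smooth round bar, 36 mm diameter, 140 mm long, 0.3-0.5 kg, lying on the bench on the robot's side of the ramp, within 10 deg of parallel to the groove, its middle 25-40 mm short of the seat along the groove. Origin: its middle, on its axis, 18 mm up. Own y axis along the bar to the stop side; x, z turn as it rolls. Friction about 0.3: fingers slip on it and it rolls when pushed slowly.
- bar_end (a point): Centre of the post's free end face, away from the stop plate, 70 mm from the middle at the bar's -y end. In the groove it overhangs the cradle's open end until the post is home, when the two are flush.
- cradle: Aluminium V-cradle fixed to the bench, turned up to 14 deg. Origin on the bench under the groove's deepest line, mid-length. x away from the robot, across the groove; y along the groove (y = -70 to 70 mm) to the stop plate on the robot's left; z up. Profile (x, height in mm): ramp foot (-62, 0), crest (-22, 10), deepest line (0, 2), far flank's top (22, 28), back edge (32, 28).
- stop_face (a point): Centre of the stop plate's inner face at the groove's +y end, in the cradle's frame x = 0, y = 70, z = 20 mm. The plate is 60 mm wide across the groove, 8 mm thick and 40 mm high. The groove's other end is open.
- seat (a point): Point on the cradle where the post's middle lies when home: resting on both flanks of the groove and against the stop plate (in the cradle's frame x = -5.7, y = 0, z = 23.2 mm). Axes as the cradle's.
- flask: Bystander: small culture flask with pink liquid and a blue cap, 50 x 102 x 32 mm, lying on the bench to the left. Origin at the centre of its underside. Do not move it.
- timer: Bystander: white lab timer with a display, 30 x 66 x 59 mm, standing to the right. Origin at the centre of its underside. Do not move it.
- marker: Bystander: blue and white marker pen, 17 x 135 x 16 mm, lying on the bench to the right, pointing away from the robot. Origin at the centre of its underside. Do not move it.
There are look-alikes about, which are no part of the job. Of the things that look like the bar, take the one that is farthest to the robot's right at the start. Leave any blue look-alike of the cradle alone.

How it is judged:
On the way, in this order (a step that is already met when the one before it is completed fails the run):
1. the post has rolled (not slid) on the bench by more than a third of a turn (angle between bar's own z axis and vertical above 2.1 rad and x of bar in the frame of seat below -0.02 m), for 0.02 s.
2. the post lies in the V groove, on both flanks (x of bar in the frame of seat between -0.005 and 0.005 m and z of bar in the frame of seat between -0.003 and 0.004 m and angle between the y axis of bar and the y axis of cradle, either way round below 0.06 rad), for 0.3 s.
At the end, for the whole second after the job is handed in: The post rests in the groove on both flanks (its middle within 5 mm across and 3 mm in height of the seat, its axis within 3.4 degrees of the groove), its end against the stop plate (within 3 mm), and is at rest (all of step 2 and y of bar in the frame of seat between -0.003 and 0.003 m and linear speed of bar below 0.01 m/s and angular speed of bar below 0.2 rad/s); the robot touches nothing.
It fails at once if the post is lifted (its middle more than 38 mm above the bench) or tipped up (an end raised by more than 15 degrees) (height (world z) of bar above 0.038 m or angle between bar's own y axis and vertical below 1.31 rad or angle between bar's own y axis and vertical above 1.83 rad).
It fails at once if the post is flicked or thrown (faster than 0.5 m/s) (linear speed of bar above 0.5 m/s).
It fails at once if the flask, the timer or the marker pen is moved by more than 15 mm (distance of any of flask, timer, marker from where it was at the start of the episode above 0.015 m).
It also fails if it takes over 48 s, if anything falls off the work surface, if the arm or the gripper's body presses on something with over 40 N, if the wrist force passes 120 N, or if a joint passes its speed limit or range.

ROBOT

A 6-joint arm with a two-finger parallel gripper is mounted at the origin on a cart in front of the work surface, level with it; the furniture and walls round the work are solid. World frame = base frame: x ahead of the robot, y to its left, z up, the work surface at z = 0. Lengths are in m, angles in rad, forces in N, time in s.
With the tool pointing down it reaches from about 0.35 to 0.975 m from the base axis. Payload 4.9 kg.
Tool frame: the origin (TCP) lies on the front face of the gripper's body, between the roots of the fingers; the fingertips stand ctrl.tip_extent ahead of it and the grasp point (between the pads) lies 54 mm ahead of it (ctrl.tip_extent is the distance from the TCP to the fingertips, in m); z points along the fingers, y is the line along which they close (so a half turn about z gives the same grasp; the last joint's range is limited). The gripper opens to 85 mm and grips with 20 to 120 N. Pads are 22 mm wide; open, the fingers measure 114 mm over their backs; the gripper's body (76 mm by 85 mm) begins 54 mm behind the grasp point. The pads swing forward as they close: fully open they stand 13 mm farther back than shut.
Start: joints at [-1.373, 0.053, 1.613, -0, 1.476, -0.119], TCP at [0.195, -0.594, 0.304] pointing down, gripper open.
Joint ranges: [-3.01, 3.01], [-1.01, 2.22], [0.06, 2.58], [-1.02, 4.17], [0.09, 2.62], [-3.14, 3.14]. Speed limits (rad/s): [2.57, 2.57, 3.14, 3.14, 3.14, 3.14].

INTERFACE

Orientations are given as a rotation vector (axis times angle).
In Python, from station import ctrl gives the robot as it stands.
- The arm moves only by the tool apply_moves, never from a script. Its argument "rows" is one flat list of numbers, 6 for each row, row after row: the shift along the tool's x, y, z normalised to -1 to 1, where 1 is 0.6 m, then the turn, a rotation vector about the tool's x, y, z normalised to -1 to 1, where 1 is 90 degrees. A call has 1 to 20 rows; each row is the pose to reach, as a shift and turn from the pose commanded when the call began, along the tool's axes at that moment; what a row does not reach only later rows make up. A row lasts 1/10 s, in which the tool goes at most 50 mm and 8.59 degrees, less where a joint would pass 70% of its speed; a pose out of reach is approached as far as the arm can. A call with a number of a shift or a turn outside -1 to 1 is refused whole. A call with a gripper value outside its range is refused whole. "grip" is the opening, from 0 (shut) to 1 (fully open), set as the call begins (left out, the last holds). The fingers move at their own pace and stop on an object; "grip_force" is the grip in N (left out, the last holds). Time passes only in rows, so rows that repeat a pose let the fingers close. It gives the time, the measured TCP pose, the force, the opening and the grip force at its end, in the units of the state.
- ctrl.get_obs(): the state, without advancing time (a new reading comes with each control period).
- ctrl.get_image(name): name is "side" or "top"; returns (picture, depth): 480x640x3 uint8, blue, green, red; 480x640 float32, m along the optical axis (not along the pixel's ray), 0 where there is no reading.
- ctrl.camera_model(name): a dict with "mtx" (3x3 intrinsics, pixels), "R" (3x3) and "t" (3): a world point X has camera coordinates R X + t. Camera axes: x right, y down, z forward; pixel columns grow to the right and rows downward; lengths in m; the calibration is good to about 2 mm. A picture is of the moment at which its call begins. camera_model takes no time and is no camera call.
- ctrl.finish_job(): hands the job in; it is judged then, once.
The state is a dict: "t": time; "q": joint angles; "dq": joint speeds; "effort": joint torques, N m; "tool_pos": TCP position; "tool_rot": TCP orientation; "contact_force": force on the tool from outside, world axes, zero at the start; "wrist_torque": the same for the moment, N m; "opening": finger opening in m; "grip_force": force on a finger pad.
Only numpy, scipy, OpenCV 4.12 (cv2) and the standard library are available. Lean on these libraries where they do the work, as an engineer would, in place of code of your own. Each camera call takes 0.05 s, during which the arm holds its last target. There are 200 camera calls.

## Working session

There is one attempt and no reset: what is moved stays moved. The work goes in short steps, Python scripts to look and compute and a tool call to move; the robot and the scene stay as the last step left them, time stands still between calls to the robot, and variables do not carry over. Pictures are saved under pics/ and viewed, at most 10 in all, crops included, and the job is handed in when it is done.

Besides the shell and the picture viewer there is one more tool, called after "Emit:" in YAML: its name, and indented under it one key for each argument. apply_moves: Moves the arm, as the interface text tells. Its arguments: {"type":"object","properties":{"rows":{"type":"array","items":{"type":"number"}},"grip":{"type":"number"},"grip_force":{"type":"number"}},"required":["rows"]}

```bash
ls; mkdir -p pics
python3 - <<'E'
from station import ctrl
import cv2,numpy as np
for n in("top","side"):
    im,d=ctrl.get_image(n); cv2.imwrite(f"pics/{n}0.png",im); np.save(f"{n}0.npy",d)
    m=ctrl.camera_model(n); print(n,m["mtx"].round(1).tolist(),(-m["R"].T@m["t"]).round(3),m["R"].round(3).tolist())
print(ctrl.tip_extent,ctrl.get_obs())
E
```

```text
pics
top [[477.5, 0.0, 316.8], [0.0, 477.5, 232.5], [0.0, 0.0, 1.0]] [ 0.431 -0.009  1.036] [[-0.025, -1.0, -0.007], [-0.996, 0.025, -0.081], [0.082, 0.005, -0.997]]
side [[545.3, 0.0, 318.8], [0.0, 545.3, 233.8], [0.0, 0.0, 1.0]] [ 0.021 -0.97   0.849] [[0.891, -0.455, -0.012], [-0.28, -0.527, -0.803], [0.358, 0.718, -0.596]]
0.0726 {'t': 0.1, 'q': array([-1.37298462e+00,  5.33406429e-02,  1.61419238e+00,  9.62202395e-06,
        1.47599524e+00, -1.18982993e-01]), 'dq': array([-0.00124704, -0.00178182, -0.00090259,  0.00176036,  0.0003992 ,
        0.00188623]), 'effort': array([-3.71713668e-04, -3.94905889e+01, -3.71364391e+01, -1.70572357e-04,
        3.96185103e-03, -2.26719187e-06]), 'tool_pos': array([ 0.19462716, -0.59346261,  0.30273363]), 'tool_rot': array([-3.10035410e+00, -4.95235136e-01,  1.04708696e-04]), 'contact_force': array([ 0.43828165,  0.07768468, -0.44321415]), 'wrist_torque': array([0.00989425, 0.01005187, 0.03037718]), 'grip_force': 0.0, 'opening': 0.08548649439703133}
```

View pics/top0.png

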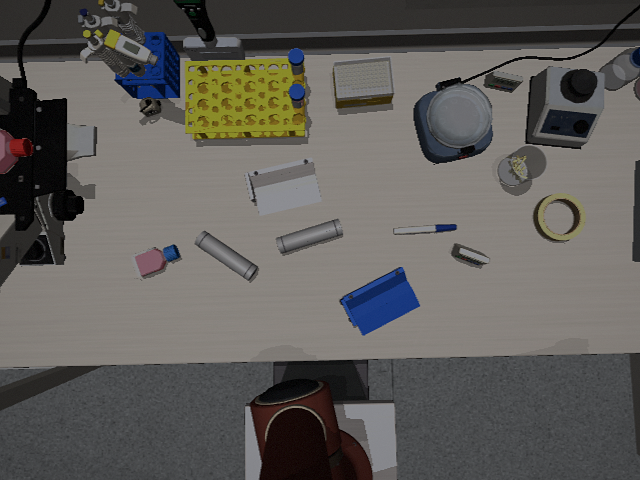

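View pics/side0.png

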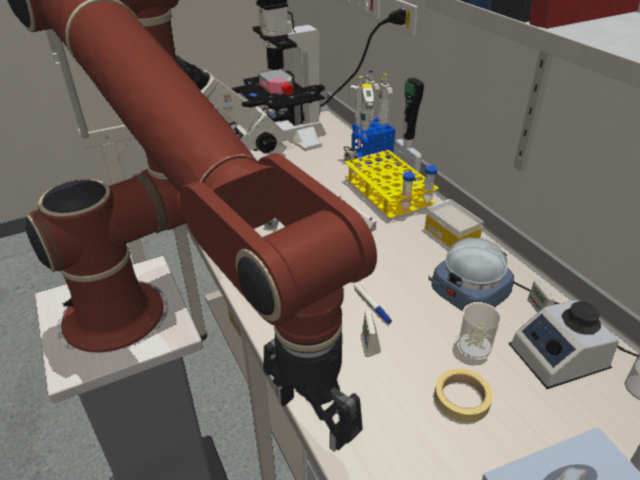

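The top view shows two steel bars, at (226,256) and (310,236). The rightmost, (310,236), is the post: it lies on the robot's side of the silver cradle at (283,187) and roughly parallel to it. The blue cradle at (380,300) is the look-alike. The flask is at (155,260), the marker at (425,229) and the timer at (470,255). I'll confirm this in an enlarged crop.

```bash
cat > h.py <<'E'
import cv2,numpy as np
from station import ctrl
def ray(n,uv,z):
    m=ctrl.camera_model(n); uv=np.atleast_2d(np.float64(uv))
    d=np.c_[uv,np.ones(len(uv))]@np.linalg.inv(m["mtx"]).T@m["R"]; c=-m["R"].T@m["t"]
    return c+d*((z-c[2])/d[:,2])[:,None]
def cloud(n,d):
    m=ctrl.camera_model(n); v,u=np.mgrid[:480,:640]
    p=np.stack([(u-m["mtx"][0,2])/m["mtx"][0,0]*d,(v-m["mtx"][1,2])/m["mtx"][1,1]*d,d],-1)
    return (p-m["t"])@m["R"]
E
python3 - <<'E'
from h import *
im=cv2.imread("pics/top0.png"); d=np.load("top0.npy")
cv2.imwrite("pics/crop0.png",cv2.resize(im[145:270,230:360],None,fx=6,fy=4.8*1.0,interpolation=cv2.INTER_CUBIC)[:600,:780])
P=cloud("top",d)
h=P[...,2]; print("bench z",np.median(h[200:300,520:560]))
for k,(u0,u1,v0,v1) in dict(cr=(238,328,152,218),bar=(268,350,214,260)).items():
    s=P[v0:v1,u0:u1]; q=s[s[...,2]>.006]; r=cv2.minAreaRect(np.float32(q[:,:2]*1000)); print(k,len(q),r,cv2.boxPoints(r).round(1).tolist(),q[:,2].max())
E
```

```text
bench z -0.0011675420442531133
cr 1603 ((542.0931396484375, 52.881649017333984), (243.71957397460938, 150.79925537109375), 11.911815643310547) [[407.29998779296875, 101.5], [438.3999938964844, -46.0], [676.9000244140625, 4.300000190734863], [645.7999877929688, 151.8000030517578]] 1.0361548505714786
bar 1123 ((477.79083251953125, 4.89691162109375), (98.34925842285156, 140.06753540039062), 16.344430923461914) [[410.8999938964844, 58.29999923706055], [450.29998779296875, -76.0999984741211], [544.7000122070312, -48.5], [505.29998779296875, 85.9000015258789]] 1.0361548505714786
```

View pics/crop0.png

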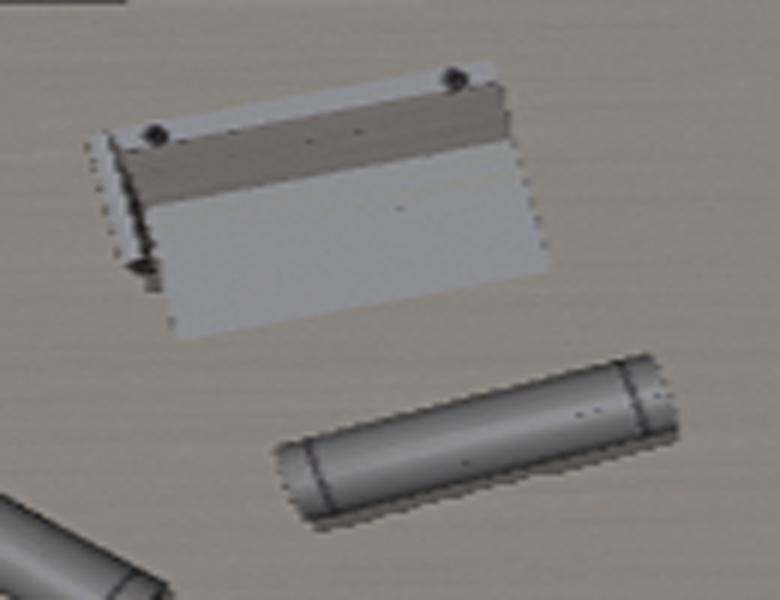

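The crop shows the silver cradle with its stop plate on the left (crop px 120,200) and the post below it (crop px 475,440). This is the right one. Next I'll measure poses, dropping invalid depth.

```bash
cat >> h.py <<'E'
def barpose(d,box,zlo=.012,zhi=.06):
    P=cloud("top",d); u0,u1,v0,v1=box; s=P[v0:v1,u0:u1]; q=s[(s[...,2]>zlo)&(s[...,2]<zhi)]
    return q
E
python3 - <<'E'
from h import *
d=np.load("top0.npy")
b=barpose(d,(268,350,214,260)); r=cv2.minAreaRect(np.float32(b[:,:2]*1000)); print("bar",r,b[:,2].max())
q=b[b[:,2]>.028]; c=q[:,:2].mean(0); w=np.linalg.svd(q[:,:2]-c)[2][0]; print("ridge",c,w,np.degrees(np.arctan2(w[0],w[1])),np.ptp((b[:,:2]-c)@w))
k=barpose(d,(238,328,152,218),.004)
print(k[:,2].max())
q=k[(k[:,2]>.022)&(k[:,2]<.031)]; 
vx,vy,x0,y0=cv2.fitLine(np.float32(q[:,:2]),cv2.DIST_HUBER,0,.01,.01).ravel(); print("back edge",x0,y0,np.degrees(np.arctan2(vx,vy)),len(q))
s=k[k[:,2]>.034]; r=cv2.minAreaRect(np.float32(s[:,:2]*1000)); print("stop",r,len(s)); print(cv2.boxPoints(r))
# ramp corners, outline via pixels: crop->px
px=lambda c:np.array([230+c[0]/6,145+c[1]/4.8])
for n,c,z in [("footL",(177,338),0),("footR",(548,270),0),("backR",(493,62),.028),("stopTL",(88,137),.04),("stopinBot",(148,258),.04),("stopoutBot",(128,262),.04),("grooveR",(512,141),.002),("crestmaybeL",(150,208),.01)]: print(n,ray("top",px(c),z).round(4))
for n,c in [("barL",(280,480)),("barR",(675,395))]: print(n,ray("top",px(c),.02).round(4))
E
```

```text
bar ((507.639404296875, 13.666069030761719), (36.18101119995117, 140.0401153564453), 16.229049682617188) 0.03882026876530022
ridge [0.50677733 0.01411564] [ 0.27568799 -0.96124717] 163.99698183703765 0.13998475237529107
0.042595758173434584
back edge 0.65371 0.076149486 167.92816 465
stop ((615.5986328125, 138.4919891357422), (59.339664459228516, 8.185861587524414), 11.70401668548584) 106
[[585.7154  136.48111]
 [587.3759  128.46545]
 [645.4819  140.50287]
 [643.82135 148.51852]]
footL [[0.5559 0.1207 0.    ]]
footR [[ 0.5837 -0.0152  0.    ]]
backR [[0.6738 0.0022 0.028 ]]
stopTL [[0.6411 0.1457 0.04  ]]
stopinBot [[0.5867 0.1253 0.04  ]]
stopoutBot [[0.5851 0.1324 0.04  ]]
grooveR [[ 0.6432 -0.0036  0.002 ]]
crestmaybeL [[0.6142 0.1283 0.01  ]]
barL [[0.4891 0.0825 0.02  ]]
barR [[ 0.5234 -0.0589  0.02  ]]
```

```bash
cat >> h.py <<'E'
from scipy.spatial.transform import Rotation as Ro
A=np.radians(11.9); CX=np.array([np.cos(A),np.sin(A),0]); CY=np.array([-np.sin(A),np.cos(A),0]); SEAT=np.array([.6252,.0648,0])
RT=np.c_[CX,-CY,[0,0,-1]]
def w2s(p): p=np.asarray(p)-SEAT; return np.array([p@CX,p@CY,p[2]])
def plan(x,y,z,R=RT):
    """row for TCP target in the seat-xy frame, z in world"""
    o=ctrl.get_obs(); R0=Ro.from_rotvec(o["tool_rot"]).as_matrix()
    p=SEAT+x*CX+y*CY+[0,0,z]; sh=R0.T@(p-o["tool_pos"])/.6
    return p.round(4),sh.round(4),(Ro.from_matrix(R0.T@R).as_rotvec()/(np.pi/2)).round(4)
def st():
    o=ctrl.get_obs(); R0=Ro.from_rotvec(o["tool_rot"]); e=np.degrees((Ro.from_matrix(RT).inv()*R0).as_rotvec())
    print("t",o["t"],"seat",w2s(o["tool_pos"]).round(4),"rot err deg",e.round(2),"F",o["contact_force"].round(2),"open",round(o["opening"],4),"tip",ctrl.tip_extent)
E
python3 -c "
from h import *
st(); print(plan(-.18,-.026,.2)); print(plan(-.18,-.026,.2)[0])"
```

```text
t 0.1 seat [-0.5571 -0.5553  0.3027] rot err deg [ 0.11  0.01 -6.25] F [ 0.44  0.08 -0.44] open 0.0855 tip 0.0726
(array([0.4544, 0.0022, 0.2   ]), array([ 0.7207, -0.8082,  0.1729]), array([-0.0012, -0.0001,  0.0695]))
[0.4544 0.0022 0.2   ]
```

Emit:
apply_moves:
  rows: [0.72, -0.808, 0.173, -0.001, 0, 0.0695, 0.72, -0.808, 0.173, -0.001, 0, 0.0695, 0.72, -0.808, 0.173, -0.001, 0, 0.0695, 0.72, -0.808, 0.173, -0.001, 0, 0.0695, 0.72, -0.808, 0.173, -0.001, 0, 0.0695, 0.72, -0.808, 0.173, -0.001, 0, 0.0695, 0.72, -0.808, 0.173, -0.001, 0, 0.0695, 0.72, -0.808, 0.173, -0.001, 0, 0.0695, 0.72, -0.808, 0.173, -0.001, 0, 0.0695, 0.72, -0.808, 0.173, -0.001, 0, 0.0695, 0.72, -0.808, 0.173, -0.001, 0, 0.0695, 0.72, -0.808, 0.173, -0.001, 0, 0.0695, 0.72, -0.808, 0.173, -0.001, 0, 0.0695, 0.72, -0.808, 0.173, -0.001, 0, 0.0695, 0.72, -0.808, 0.173, -0.001, 0, 0.0695, 0.72, -0.808, 0.173, -0.001, 0, 0.0695, 0.72, -0.808, 0.173, -0.001, 0, 0.0695, 0.72, -0.808, 0.173, -0.001, 0, 0.0695]
  grip: 0.6

```text
t: 1.9
tool_pos: [0.4541, 0.0001, 0.2004]
tool_rot: [3.123, 0.321, 0.001]
contact_force: [0.1, -0.8, 1.1]
opening: 0.0512
grip_force: 0.0
```

Run:
```python
from h import *
st(); print(plan(-.18,-.026,.095))
im,d=ctrl.get_image("side"); cv2.imwrite("pics/side1.png",im); P=cloud("side",d)
m=ctrl.camera_model("side"); o=ctrl.get_obs(); c=m["R"]@(o["tool_pos"]-[0,0,.05])+m["t"]; uv=m["mtx"]@c/c[2]; print(uv)
u,v=uv[:2].astype(int); s=P[v-70:v+70,u-70:u+70].reshape(-1,3)
k=s[(np.hypot(*(s[:,:2]-o["tool_pos"][:2]).T)<.07)&(s[:,2]>.06)&(s[:,2]<.25)]
print("tip z",np.percentile(k[:,2],[0,1,3,10]), "tcp z",o["tool_pos"][2])
z=k[k[:,2]<.17]; q=np.array([w2s(p-o["tool_pos"]+SEAT) for p in z]); print(q.min(0),q.max(0))
```

```text
t 1.9 seat [-0.1808 -0.028   0.2004] rot err deg [-0.11  0.03  0.15] F [ 0.09 -0.76  1.06] open 0.0512 tip 0.0726
(array([0.4544, 0.0022, 0.095 ]), array([ 0.0012, -0.0038,  0.1756]), array([ 0.0012, -0.0004, -0.0016]))
[298.92378968 203.10345381   1.        ]
tip z [0.12873942 0.13306245 0.13846451 0.1512685 ] tcp z 0.20039242983348504
[-0.01655792 -0.04118544 -0.07165301] [ 0.00943214  0.03983994 -0.0304756 ]
```

View pics/side1.png

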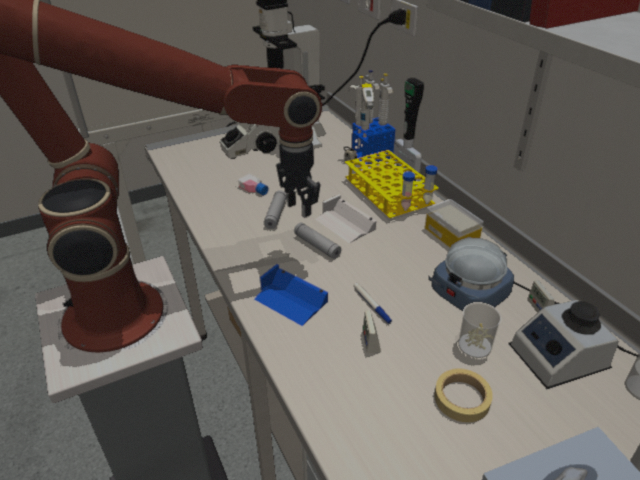

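The gripper at (298,190) hangs clear behind the post (318,240), with the tips about 72 mm below the TCP. I'll go down so the tips are about 13 mm up.

Emit:
apply_moves:
  rows: [0, -0.003, 0.06, 0, 0, 0, 0, -0.003, 0.12, 0, 0, 0, 0, -0.003, 0.17, 0, 0, 0, 0, -0.003, 0.192, 0, 0, 0, 0, -0.003, 0.192, 0, 0, 0, 0, -0.003, 0.192, 0, 0, 0]

```text
t: 2.55
tool_pos: [0.4547, 0.0025, 0.0861]
tool_rot: [3.123, 0.324, 0.003]
contact_force: [0.2, -0.2, 0.7]
opening: 0.0509
grip_force: 0.0
```

Run:
```python
from h import *
st()
_,d=ctrl.get_image("top"); b=barpose(d,(268,350,214,260)); b=b[[abs(w2s(p)[0]+.1256)<.03 for p in b]]; r=cv2.minAreaRect(np.float32(b[:,:2]*1000)); print("bar",r)
```

```text
t 2.55 seat [-0.1797 -0.0258  0.0861] rot err deg [-0.12  0.09  0.04] F [ 0.2  -0.21  0.69] open 0.0509 tip 0.0726
bar ((517.410888671875, -15.752876281738281), (33.85870361328125, 78.17386627197266), 13.869426727294922)
```

Emit:
apply_moves:
  rows: [0.008, 0, 0, 0, 0, 0, 0.016, 0, 0, 0, 0, 0, 0.024, 0, 0, 0, 0, 0, 0.03, 0, 0, 0, 0, 0, 0.034, 0, 0, 0, 0, 0, 0.038, 0, 0, 0, 0, 0, 0.042, 0, 0, 0, 0, 0, 0.046, 0, 0, 0, 0, 0, 0.05, 0, 0, 0, 0, 0, 0.054, 0, 0, 0, 0, 0, 0.058, 0, 0, 0, 0, 0, 0.062, 0, 0, 0, 0, 0, 0.066, 0, 0, 0, 0, 0, 0.07, 0, 0, 0, 0, 0, 0.074, 0, 0, 0, 0, 0, 0.078, 0, 0, 0, 0, 0, 0.082, 0, 0, 0, 0, 0, 0.086, 0, 0, 0, 0, 0, 0.09, 0, 0, 0, 0, 0, 0.094, 0, 0, 0, 0, 0]

```text
t: 4.6
tool_pos: [0.5092, 0.0146, 0.0849]
tool_rot: [3.123, 0.325, 0.0]
contact_force: [-0.8, 0.8, -0.9]
opening: 0.051
grip_force: 0.1
```

```bash
cat >> h.py <<'E'
def look(name):
    im,d=ctrl.get_image("side"); cv2.imwrite(f"pics/{name}.png",im[150:300,220:420]); im2,d2=ctrl.get_image("top"); cv2.imwrite(f"pics/{name}t.png",im2)
    for n,dd in(("side",d),("top",d2)):
        P=cloud(n,dd).reshape(-1,3); s=np.c_[(P-SEAT)@CX,(P-SEAT)@CY,P[:,2]]
        np.save(f"{name}_{n}.npy",s)
    return im,im2
E
python3 - <<'E'
from h import *
st(); im,im2=look("b1")
a=cv2.resize(im[160:290,230:390],None,fx=4,fy=4,interpolation=cv2.INTER_CUBIC); cv2.imwrite("pics/b1c.png",a)
E
```

```text
t 4.6 seat [-0.1238 -0.0252  0.0849] rot err deg [-0.09  0.    0.  ] F [-0.81  0.79 -0.85] open 0.051 tip 0.0726
```

View pics/b1c.png

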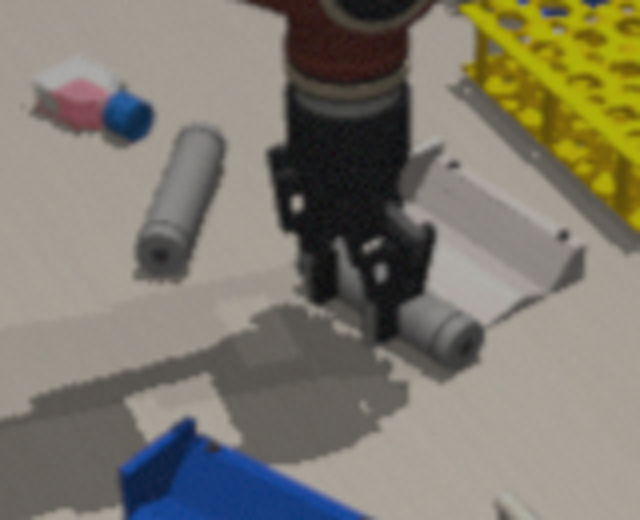

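The post at crop (400,310) sits against both fingers, just short of the ramp and parallel to the groove. I'll keep rolling, after checking its position by depth.

```bash
cat >> h.py <<'E'
def barfit(name):
    s=np.load(f"{name}_side.npy"); k=s[(s[:,2]>.008)&(s[:,2]<.06)&(s[:,1]<-.045)&(s[:,1]>-.13)&(s[:,0]>-.16)&(s[:,0]<.03)]
    print("end n",len(k),"min",k.min(0).round(4),"max",k.max(0).round(4))
    t=np.load(f"{name}_top.npy"); k=t[(t[:,2]>.008)&(t[:,2]<.06)&(t[:,1]<-.075)&(t[:,1]>-.13)&(t[:,0]>-.16)&(t[:,0]<.03)]
    if len(k): print("top n",len(k),k.min(0).round(4),k.max(0).round(4))
E
python3 -c "
from h import *
barfit('b1'); ctrl.get_obs()"
```

```text
end n 505 min [-0.1411 -0.0966  0.0081] max [ 0.03   -0.0452  0.0594]
top n 17 [-0.1031 -0.0853  0.0193] [-0.0712 -0.0756  0.0372]
```

Emit:
apply_moves:
  rows: [0.004, 0, 0, 0, 0, 0, 0.008, 0, 0, 0, 0, 0, 0.012, 0, 0, 0, 0, 0, 0.016, 0, 0, 0, 0, 0, 0.02, 0, 0, 0, 0, 0, 0.024, 0, 0, 0, 0, 0, 0.028, 0, 0, 0, 0, 0, 0.032, 0, 0, 0, 0, 0, 0.036, 0, 0, 0, 0, 0, 0.04, 0, 0, 0, 0, 0, 0.044, 0, 0, 0, 0, 0, 0.048, 0, 0, 0, 0, 0, 0.052, 0, 0, 0, 0, 0, 0.056, 0, 0, 0, 0, 0, 0.06, 0, 0, 0, 0, 0, 0.064, 0, 0, 0, 0, 0, 0.068, 0, 0, 0, 0, 0, 0.072, 0, 0, 0, 0, 0, 0.076, 0, 0, 0, 0, 0, 0.08, 0, 0, 0, 0, 0]

```text
t: 6.7
tool_pos: [0.5561, 0.0245, 0.0849]
tool_rot: [3.123, 0.325, 0.0]
contact_force: [-3.0, -0.7, 1.3]
opening: 0.0513
grip_force: 1.2
```

Run:
```python
from h import *
st(); im,im2=look("b2"); barfit("b2")
```

```text
t 6.7 seat [-0.0759 -0.0252  0.0849] rot err deg [-0.09 -0.01  0.  ] F [-3.05 -0.73  1.33] open 0.0513 tip 0.0726
end n 448 min [-0.0929 -0.0939  0.008 ] max [ 0.0297 -0.0451  0.0586]
top n 5 [-0.0392 -0.0777  0.0271] [-0.0294 -0.0753  0.0361]
```

Emit:
apply_moves:
  rows: [0.003, 0, 0, 0, 0, 0, 0.006, 0, -0.001, 0, 0, 0, 0.009, 0, -0.001, 0, 0, 0, 0.012, 0, -0.002, 0, 0, 0, 0.015, 0, -0.002, 0, 0, 0, 0.018, 0, -0.003, 0, 0, 0, 0.021, 0, -0.003, 0, 0, 0, 0.024, 0, -0.003, 0, 0, 0, 0.027, 0, -0.003, 0, 0, 0, 0.03, 0, -0.003, 0, 0, 0, 0.033, 0, -0.003, 0, 0, 0, 0.036, 0, -0.003, 0, 0, 0, 0.039, 0, -0.003, 0, 0, 0, 0.042, 0, -0.003, 0, 0, 0, 0.045, 0, -0.003, 0, 0, 0, 0.048, 0, -0.003, 0, 0, 0, 0.048, 0, -0.003, 0, 0, 0, 0.048, 0, -0.003, 0, 0, 0]

```text
t: 8.6
tool_pos: [0.5846, 0.0304, 0.0869]
tool_rot: [3.123, 0.325, 0.002]
contact_force: [-0.0, 0.6, -0.3]
opening: 0.0511
grip_force: 0.0
```

Run:
```python
from h import *
st(); im,im2=look("b3"); barfit("b3")
cv2.imwrite("pics/b3c.png",cv2.resize(im[160:290,230:390],None,fx=4,fy=4,interpolation=cv2.INTER_CUBIC))
```

```text
t 8.6 seat [-0.0468 -0.0252  0.0869] rot err deg [-0.1   0.06  0.01] F [-0.03  0.64 -0.31] open 0.0511 tip 0.0726
end n 409 min [-0.0619 -0.0944  0.0085] max [ 0.0298 -0.0456  0.0597]
top n 1 [ 0.0131 -0.079   0.0348] [ 0.0131 -0.079   0.0348]
```

View pics/b3c.png

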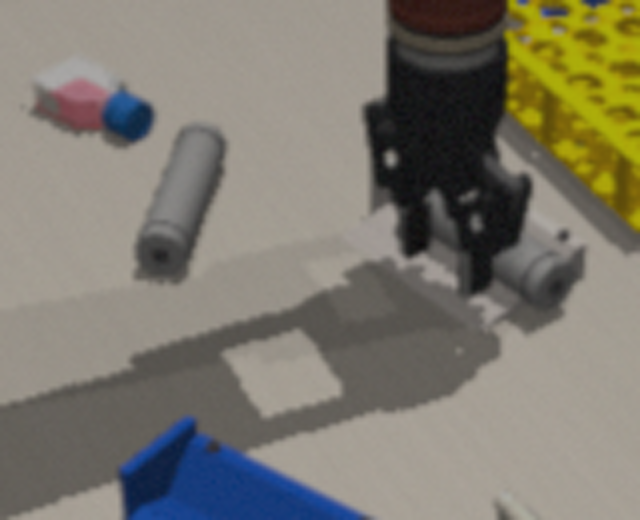

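The post has dropped into the groove (crop 540,285), free end overhanging. I'll back off, lift and go round to the free end.

Emit:
apply_moves:
  rows: [-0.025, 0, 0, 0, 0, 0, -0.05, 0, 0, 0, 0, 0, -0.05, 0, -0.06, 0, 0, 0, -0.05, 0, -0.12, 0, 0, 0, -0.03, 0.05, -0.12, 0, 0, 0, 0, 0.12, -0.12, 0, 0, 0, 0.04, 0.183, -0.12, 0, 0, 0, 0.078, 0.183, -0.12, 0, 0, 0, 0.078, 0.183, -0.12, 0, 0, 0]

```text
t: 9.6
tool_pos: [0.6546, -0.0682, 0.1593]
tool_rot: [3.123, 0.323, 0.004]
contact_force: [0.4, 0.5, 0.2]
opening: 0.0513
grip_force: 0.0
```

Emit:
apply_moves:
  rows: [0, 0, 0, 0, 0, 0, 0, 0, 0, 0, 0, 0, 0, 0, 0, 0, 0, 0, 0, 0, 0, 0, 0, 0, 0, 0, 0, 0, 0, 0, 0, 0, 0, 0, 0, 0, 0, 0, 0, 0, 0, 0, 0, 0, 0, 0, 0, 0]
  grip: 0

```text
t: 10.4
tool_pos: [0.6526, -0.0673, 0.1589]
tool_rot: [3.123, 0.325, 0.0]
contact_force: [0.1, -1.0, 0.2]
opening: -0.0
grip_force: 0.0
```

Run:
```python
from h import *
st(); im,im2=look("b4"); print(plan(0,-.135,.089))
o=w2s(ctrl.get_obs()["tool_pos"])
s=np.load("b4_side.npy"); k=s[(np.abs(s[:,0]-o[0])<.03)&(np.abs(s[:,1]-o[1])<.06)&(s[:,2]<o[2]-.02)&(s[:,2]>o[2]-.1)]
print("fingers rel TCP",np.percentile(k-o,[1,99],axis=0).round(4),(k-o).min(0))
t=np.load("b4_top.npy"); k=t[(t[:,2]>.034)&(t[:,2]<.05)&(np.abs(t[:,0])<.012)&(t[:,1]<.06)&(t[:,1]>-.12)]
print("bar top",k.min(0),k.max(0),k.mean(0)); r=cv2.fitLine(np.float32(k[:,:2]),2,0,.01,.01).ravel(); print(r)
cv2.imwrite("pics/b4c.png",cv2.resize(np.vstack([im[170:270,300:400],im2[140:240,240:340]]),None,fx=3,fy=3,interpolation=cv2.INTER_CUBIC))
```

```text
t 10.4 seat [-0.0004 -0.1349  0.1589] rot err deg [-0.09  0.01  0.  ] F [ 0.12 -1.02  0.22] open -0.0 tip 0.0726
(array([ 0.653 , -0.0673,  0.089 ]), array([ 0.0007, -0.    ,  0.1165]), array([ 0.001 , -0.0001, -0.0001]))
fingers rel TCP [[-0.0165 -0.0314 -0.0714]
 [ 0.0078  0.0306 -0.0205]] [-0.01733442 -0.03209152 -0.0743536 ]
bar top [-0.01189546 -0.04138859  0.03407249] [0.01192835 0.04895419 0.04297573] [5.30791230e-05 5.84310612e-03 3.79738499e-02]
[ 9.2154192e-03 -9.9995756e-01  5.3079129e-05  5.8431062e-03]
```

View pics/b4c.png

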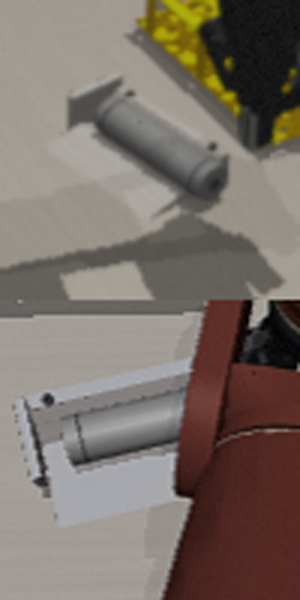

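The post lies in the groove parallel to it, about 21–26 mm from the stop; the top view shows the gap at its left end. I'll go down beside the free end and push slowly.

Emit:
apply_moves:
  rows: [0, 0, 0.05, 0, 0, 0, 0, 0, 0.1, 0, 0, 0, -0.008, 0, 0.1165, 0, 0, 0, -0.008, 0, 0.1165, 0, 0, 0, -0.008, -0.005, 0.1165, 0, 0, 0, -0.008, -0.01, 0.1165, 0, 0, 0, -0.008, -0.015, 0.1165, 0, 0, 0, -0.008, -0.02, 0.1165, 0, 0, 0, -0.008, -0.025, 0.1165, 0, 0, 0, -0.008, -0.03, 0.1165, 0, 0, 0, -0.008, -0.034, 0.1165, 0, 0, 0, -0.008, -0.038, 0.1165, 0, 0, 0, -0.008, -0.042, 0.1165, 0, 0, 0, -0.008, -0.046, 0.1165, 0, 0, 0, -0.008, -0.05, 0.1165, 0, 0, 0]

```text
t: 12.0
tool_pos: [0.6417, -0.0388, 0.0889]
tool_rot: [3.123, 0.325, 0.0]
contact_force: [-1.0, 0.1, 0.6]
opening: 0.0001
grip_force: 0.0
```

```bash
cat >> h.py <<'E'
def gap():
    _,d=ctrl.get_image("top"); P=cloud("top",d).reshape(-1,3); t=np.c_[(P-SEAT)@CX,(P-SEAT)@CY,P[:,2]]
    k=t[(t[:,2]>.03)&(t[:,2]<.06)&(np.abs(t[:,0])<.009)&(t[:,1]<.1)&(t[:,1]>0)]; y=np.sort(k[:,1]); i=np.argmax(np.diff(y)); print("bar end y",y[i],"next",y[i+1])
E
python3 - <<'E'
from h import *
st(); gap()
E
```

```text
t 12.0 seat [-0.0052 -0.1048  0.0889] rot err deg [-0.09  0.    0.01] F [-0.96  0.14  0.64] open 0.0001 tip 0.0726
bar end y 0.048978586180038974 next 0.06991205306541423
```

Emit:
apply_moves:
  rows: [0, -0.004, 0, 0, 0, 0, 0, -0.008, 0, 0, 0, 0, 0, -0.012, 0, 0, 0, 0, 0, -0.016, 0, 0, 0, 0, 0, -0.02, 0, 0, 0, 0, 0, -0.024, 0, 0, 0, 0, 0, -0.028, 0, 0, 0, 0]

```text
t: 12.75
tool_pos: [0.6383, -0.0224, 0.089]
tool_rot: [3.123, 0.325, 0.0]
contact_force: [0.1, -1.4, 0.2]
opening: -0.0001
grip_force: 0.6
```

Run:
```python
from h import *
st(); gap()
```

```text
t 12.75 seat [-0.0052 -0.088   0.089 ] rot err deg [-0.09  0.01  0.  ] F [ 0.09 -1.42  0.15] open -0.0001 tip 0.0726
bar end y 0.06554745038918912 next 0.06983753881449034
```

Emit:
apply_moves:
  rows: [0, -0.002, 0, 0, 0, 0, 0, -0.004, 0, 0, 0, 0, 0, -0.006, 0, 0, 0, 0, 0, -0.006, 0, 0, 0, 0]

```text
t: 13.2
tool_pos: [0.6375, -0.0189, 0.0889]
tool_rot: [3.123, 0.325, 0.0]
contact_force: [-0.2, -0.5, -0.6]
opening: -0.0
grip_force: 0.3
```

Emit:
apply_moves:
  rows: [0, -0.001, 0, 0, 0, 0, 0, -0.002, 0, 0, 0, 0, 0, -0.002, 0, 0, 0, 0]

```text
t: 13.5
tool_pos: [0.6374, -0.0183, 0.089]
tool_rot: [3.122, 0.325, 0.001]
contact_force: [1.1, -2.4, -1.1]
opening: -0.0003
grip_force: 1.8
```

Emit:
apply_moves:
  rows: [0, -0.001, 0, 0, 0, 0, 0, -0.002, 0, 0, 0, 0, 0, -0.002, 0, 0, 0, 0]

```text
t: 13.8
tool_pos: [0.6374, -0.0181, 0.0891]
tool_rot: [3.12, 0.325, 0.001]
contact_force: [0.9, -7.2, -1.1]
opening: 0.0001
grip_force: 3.7
```

Run:
```python
from h import *
st(); gap()
```

```text
t 13.8 seat [-0.0052 -0.0836  0.0891] rot err deg [-0.26  0.03  0.  ] F [ 0.85 -7.22 -1.1 ] open 0.0001 tip 0.0726
bar end y 0.0496388777047936 next 0.05065086775898436
```

The force rose to 7 N with the tool stalled and the gap closed, so the post is against the stop. I'll back off and lift clear.

Emit:
apply_moves:
  rows: [0, 0.003, 0, 0, 0, 0, 0, 0.01, 0, 0, 0, 0, 0, 0.04, 0, 0, 0, 0, 0, 0.08, 0, 0, 0, 0, 0, 0.08, -0.08, 0, 0, 0, 0, 0.1, -0.16, 0, 0, 0, 0, 0.16, -0.22, 0, 0, 0, 0, 0.22, -0.22, 0, 0, 0, 0, 0.28, -0.22, 0, 0, 0, 0, 0.3, -0.22, 0, 0, 0, 0, 0.3, -0.22, 0, 0, 0]

```text
t: 14.95
tool_pos: [0.6739, -0.1948, 0.2208]
tool_rot: [3.124, 0.321, -0.0]
contact_force: [0.7, 0.4, -0.5]
opening: -0.0001
grip_force: 0.0
```

Run:
```python
from h import *
st(); im,im2=look("b5")
t=np.load("b5_top.npy"); k=t[(t[:,2]>.03)&(t[:,2]<.05)&(np.abs(t[:,0])<.011)&(t[:,1]<.066)&(t[:,1]>-.12)]
print(k.min(0),k.max(0),np.percentile(k[:,1],[.5,1,99])); k=k[k[:,2]>.038]; print(k.mean(0),np.polyfit(k[:,1],k[:,0],1))
cv2.imwrite("pics/b5c.png",cv2.resize(np.hstack([im[170:270,300:400],im2[140:240,240:340]]),None,fx=4,fy=4,interpolation=cv2.INTER_CUBIC))
```

```text
t 14.95 seat [-0.0058 -0.2641  0.2208] rot err deg [-0.06 -0.02  0.16] F [ 0.67  0.39 -0.55] open -0.0001 tip 0.0726
[-0.01098998 -0.06981717  0.03044907] [0.01099178 0.06599464 0.04410998] [-0.06940164 -0.06893196  0.0646382 ]
[-0.00042609 -0.00066823  0.03971023] [-0.00103449 -0.00042678]
```

View pics/b5c.png

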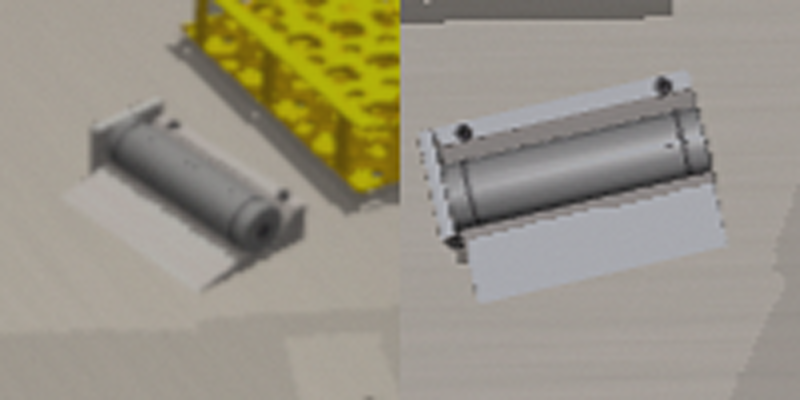

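The post is seated: in the right-hand view it butts against the stop at (440,190), its free end at (705,140) is flush, and its measured x, y and axis all match the seat.

```bash
python3 -c "
from station import ctrl
print(ctrl.finish_job())"
```

```text
the job is handed in; nothing more can be done
None
```

The steel post was rolled up the ramp into the V-groove and pushed against the stop plate; the final images show it seated, the arm is clear, and the job is handed in at about 15 s (no verdict was returned).

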